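Pass a board rack through the sprung gate of the cooling chute

ROBOT

A 7-joint arm with a two-finger parallel gripper is mounted at the origin on the work surface. World frame = base frame: x ahead of the robot, y to its left, z up, the work surface at z = 0. Lengths are in m, angles in rad, forces in N, time in s.
With the tool pointing down it reaches from about 0.4 to 0.875 m from the base axis. Payload 19.3 kg.
Tool frame: the origin (TCP) lies at the very end of the fingers, on their centre line; the grasp point (between the pads) lies 19 mm behind it; z points along the fingers, y is the line along which they close (so a half turn about z gives the same grasp; the last joint's range is limited). The gripper opens to 85 mm and grips with 20 to 120 N. Pads are 22 mm wide; open, the fingers measure 114 mm over their backs; the gripper's body (76 mm by 85 mm) begins 54 mm behind the grasp point. The pads swing forward as they close: fully open they stand 13 mm farther back than shut.
Start: joints at [1.115, 0.521, -0.036, 1.599, 0.021, 1.021, -0.113], TCP at [0.235, -0.579, 0.231] pointing down, gripper open.
Joint ranges: [-2.91, 2.91], [-0.3, 2.13], [-1.5, 1.42], [0.17, 2.43], [-1.26, 4.41], [0.16, 1.93], [-2.52, 2.52]. Speed limits (rad/s): [1.89, 1.89, 2.39, 2.39, 3.01, 3.01, 3.01].

INTERFACE

Orientations are given as [roll, pitch, yaw] about the fixed x, y, z axes, in that order (R = Rz(yaw) Ry(pitch) Rx(roll)).
In Python, from workcell import bot gives the robot as it stands.
- The arm moves only by the tool carry_out, never from a script. Its argument "rows" is a list that holds one entry, the list of rows, each a list of 4 numbers: the shift along the tool's x, y, z in m, then the turn about the tool's z in degrees. In form: [[[x, y, z, twist], ...]]. A call has 1 to 12 rows; each row is the pose to reach, as a shift and turn from the pose commanded when the call began, along the tool's axes at that moment; what a row does not reach only later rows make up. A row lasts 1/12 s, in which the tool goes at most 41.7 mm and 7.16 degrees, less where a joint would pass 70% of its speed; a pose out of reach is approached as far as the arm can. A call with a gripper value outside its range is refused whole. "grip" is the finger opening in m, from 0 to 0.0854, set as the call begins (left out, the last holds). The fingers move at their own pace and stop on an object; "grip_force" is the grip in N (left out, the last holds). Time passes only in rows, so rows that repeat a pose let the fingers close. It gives the time, the measured TCP pose, the force, the opening and the grip force at its end, in the units of the state.
- bot.observe(): the state, without advancing time (a new reading comes with each control period).
- bot.grab_frame(name): name is "scene" or "top" or "wrist"; returns a dict with "pixels" (420x560x3 uint8, red, green, blue), "K" (3x3 intrinsics, pixels), "pose" (4x4, takes a point from camera to world coordinates). Camera axes: x right, y down, z forward; pixel columns grow to the right and rows downward; lengths in m; the calibration is good to about 2 mm. The wrist camera is an equidistant fisheye: a pixel r from the principal point sees the ray r / f radians off the axis. A picture is of the moment at which its call begins. There is no depth.
- bot.job_done(): hands the job in; it is judged then, once.
Trained networks look in a picture, given as the dict that the camera call returned (one of the last four; its "shot" number tells which), for a name from the list of things; names that differ only in an ending like _2 or _b are one class to them, and where a whole thing is asked for, a point or a joint stands for the part that bears it (a point fixed in the world has none). Each returns a list of dicts, best first, with "conf" (0 to 1); they miss things now and then, are a little off and sometimes report something else, mostly with a low value. They report only what shows in the picture. A call takes as long as a camera call.
- bot.look_for(picture, label): "position" ([column, row] in pixels, amid what is visible of it).
- bot.regions_of(picture, label): "region" (420x560 bool, what is visible of it) and "position" ([column, row] in pixels, amid what is visible of it).
- bot.spot_point(picture, label): "position" ([column, row] in pixels: a listed point, or the origin of a listed thing).
The state is a dict: "clock": time; "qpos": joint angles; "qd": joint speeds; "joint_efforts": joint torques, N m; "position": TCP position; "tool_rot": TCP orientation; "force": force on the tool from outside, world axes, zero at the start; "moment": the same for the moment, N m; "grip_width": finger opening in m; "finger_force": force on a finger pad.
Only numpy, scipy, OpenCV 4.12 (cv2) and the standard library are available. Lean on these libraries where they do the work, as an engineer would, in place of code of your own. Each camera call takes 0.05 s, during which the arm holds its last target. There are 200 camera calls.

TASK

Push the black rack of green circuit boards along the cooling chute, past the yellow sprung gate and into the bay beside the fans: hold the gate open with one fingertip pressing its yellow finger plate down, push the rack through with the other finger, and let go only when the whole rack is past, so that the gate comes back up behind it. The gate must never touch the rack, the rack is pushed and not lifted, and the tools lying around stay where they are.

Things in the scene. Friction and masses are not known exactly. Their poses are not given: they have to be found in the camera images.
- chute: Cooling chute: straight channel fixed to the bench, aluminium floor, grey sides. Origin: on the bench under the gate slot (x = 0, slot 16 mm wide); x = the rack's travel, y = left of travel, z up. Floor 45 mm above the bench, from x = -190 mm to the 80 mm high end wall at x = +141. Side guides: inner faces at y = +-42 mm, 3 mm thick, tops 55 mm above the bench (10 over the floor).
- gate (a joint): Hinge of the yellow gate (plate and blade are one piece): axis along chute y, at x = +125 mm, 36 mm above the bench. 0 = up, closed, held by a spring; 0.20 rad = fully down on its stop, open. Above 0.14 the blade is below the chute floor, under that it blocks the rack. It springs back to 0 if let go. Pressing takes about 2.5 N at the plate's free end, 6 N level with the blade.
- plate_end (a point): Finger plate of the gate: yellow, 225 x 34 mm, black rubber top, outside the left guide, centre line at chute y = +69 mm. Press it down to open the gate. Point: middle of the top at the free end, from where the plate runs towards the hinge. Fully down, the top is level, 57 mm above the bench, from chute x = -180 to +45 mm; up, its free end is about 61 mm higher. A finger can slide along it.
- blade_top (a point): The gate's blade: yellow upright plate, 3 mm thick, across the chute at x = 0 (within 5 mm). Point: middle of its top edge. Gate up: top edge 16 mm above the chute floor; fully down: 8 mm below the floor.
- rack: Black rack with five green circuit boards standing in it (one rigid piece, about 0.3 kg): 80 mm long (x, travel), 78 mm wide (y), 41 mm high. Origin: centre of its underside. It waits on the chute floor before the gate, facing along the chute, 3 mm of play to each guide. Rear face (x = -40 mm): a plate 78 mm wide, 35 mm high, where it is pushed. It slides freely.
- bay (a point): Point on the chute floor in the middle of the bay where the rack ends, chute x = +75 mm, y = 0. The bay runs from the gate to the end wall. Two 40 mm fans stand on its right side from x = +53 mm on, up to 100 mm above the bench; its left side is only the low guide.
- pliers: Needle-nose pliers with dark blue handles, 150 mm long, lying flat. Origin on its underside. A bystander: leave alone.
- strippers: Wire strippers with green handles, 150 mm long, lying flat. Origin on its underside. A bystander: leave alone.
- screwdriver: Black-handled screwdriver, 160 mm, lying flat. Origin on its underside. A bystander: leave alone.
- cordless_driver: Black and grey in-line cordless screwdriver, 170 mm long, 36 mm thick, lying flat. Origin on its underside. A bystander: leave alone.
- bit_case: Orange screwdriver-bit case, 120 x 75 x 22 mm. Origin on its underside. A bystander: leave alone.
- screw_dish: Round steel dish, 64 mm across, 24 mm high. Origin on its underside. A bystander: leave alone.
- flux_tube: Small white tube, 75 mm long, 12 mm thick. Origin on its underside. A bystander: leave alone.

How it is judged:
By the outcome, as a careful person would: the job done as asked, in the order asked, and still so for the second after the job is handed in, with the robot touching nothing.
It also fails if it takes over 45 s, if anything falls off the work surface, if the arm or the gripper's body presses on something with over 40 N, if the wrist force passes 120 N, or if a joint passes its speed limit or range.

## Working session

There is one attempt and no reset: what is moved stays moved. The work goes in short steps, Python scripts to look and compute and a tool call to move; the robot and the scene stay as the last step left them, time stands still between calls to the robot, and variables do not carry over. Pictures are saved under pics/ and viewed, at most 10 in all, crops included, and the job is handed in when it is done.

Besides the shell and the picture viewer there is one more tool, called after "Call:" as a command line: name --argument value ..., lists and objects as JSON in quotes. carry_out: Moves the arm, as the interface text tells. Its arguments: {"type":"object","properties":{"rows":{"type":"array","items":{"type":"array","items":{"type":"array","items":{"type":"number"}}}},"grip":{"type":"number"},"grip_force":{"type":"number"}},"required":["rows"]}

```bash
mkdir -p pics; ls; cat > h.py <<'E'
import numpy as np,cv2
from workcell import bot
def ray(f,px):
    K,T=f["K"],f["pose"]
    d=np.array([(px[0]-K[0,2])/K[0,0],(px[1]-K[1,2])/K[1,1],1.])
    return T[:3,3],T[:3,:3]@d
def atz(f,px,z):
    o,d=ray(f,px); return o+d*(z-o[2])/d[2]
def proj(f,p):
    K,T=f["K"],f["pose"]; c=T[:3,:3].T@(np.array(p)-T[:3,3]); u=K@c; return u[:2]/u[2]
def save(f,n,pts=()):
    im=f["pixels"][:,:,::-1].copy()
    for p in pts: cv2.circle(im,tuple(int(round(v)) for v in p),3,(255,0,255),1)
    cv2.imwrite(f"pics/{n}.png",im)
E
python3 - <<'E'
from h import *
s=bot.observe(); print({k:np.round(v,3) for k,v in s.items()})
for c in ["scene","top"]:
    f=bot.grab_frame(c); save(f,c+"0")
    print(c,np.round(f["K"],1).tolist(),np.round(f["pose"],3).tolist())
    for l,z in [("chute",0),("plate_end",.118),("blade_top",.061),("rack",.045),("bay",.045)]:
        for r in bot.spot_point(f,l)[:2]: print(l,np.round(r["position"],1),round(r["conf"],2),np.round(atz(f,r["position"],z),3))
E
```

```text
pics
{'clock': np.float64(0.0), 'qpos': array([ 1.115,  0.522, -0.036,  1.6  ,  0.021,  1.021, -0.113]), 'qd': array([ 0.   , -0.   , -0.002, -0.   , -0.   , -0.001, -0.001]), 'joint_efforts': array([-1.0000e-03, -9.2711e+01,  1.9800e+00, -3.6993e+01,  1.8000e-02,
        8.0000e-03,  0.0000e+00]), 'position': array([ 0.235, -0.579,  0.231]), 'tool_rot': array([-3.14 ,  0.   ,  0.386]), 'force': array([-0.077, -0.355,  0.162]), 'moment': array([-0.064, -0.022,  0.015]), 'finger_force': np.float64(0.0), 'grip_width': np.float64(0.085)}
scene [[474.5, 0.0, 277.1], [0.0, 474.5, 209.0], [0.0, 0.0, 1.0]] [[-0.466, 0.647, -0.604, 1.321], [0.885, 0.326, -0.333, 0.403], [-0.019, -0.69, -0.724, 1.005], [0.0, 0.0, 0.0, 1.0]]
chute [264.5 240.3] 0.88 [ 0.604 -0.036  0.   ]
plate_end [308.7 176.5] 0.83 [0.432 0.014 0.118]
blade_top [260.7 222.9] 0.95 [ 0.599 -0.048  0.061]
rack [274.2 209.4] 0.88 [ 0.525 -0.046  0.045]
rack [262.6 222.7] 0.72 [ 0.584 -0.051  0.045]
bay [250.  245.4] 0.8 [ 0.668 -0.042  0.045]
top [[453.2, 0.0, 275.5], [0.0, 453.2, 211.6], [0.0, 0.0, 1.0]] [[-0.01, -0.984, 0.178, 0.363], [-1.0, 0.015, 0.025, -0.023], [-0.027, -0.178, -0.984, 1.213], [0.0, 0.0, 0.0, 1.0]]
chute [293.1 204.9] 0.65 [ 0.6   -0.041  0.   ]
plate_end [269.1 268. ] 0.95 [0.424 0.021 0.118]
blade_top [292.1 198.1] 0.63 [ 0.607 -0.037  0.061]
rack [296.8 231.2] 0.87 [ 0.522 -0.048  0.045]
bay [291.2 175.1] 0.75 [ 0.672 -0.036  0.045]
```

View pics/scene0.png

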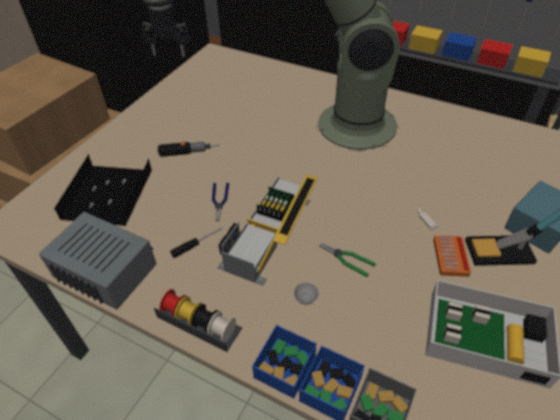

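View pics/top0.png

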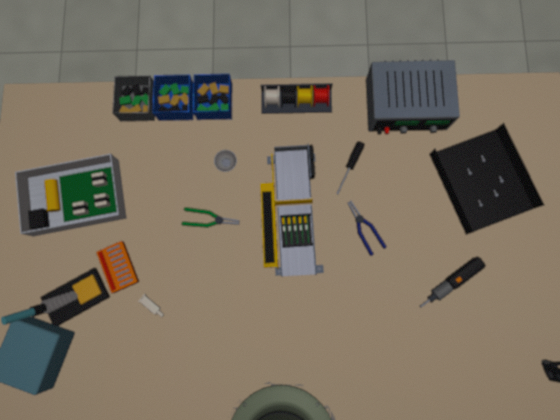

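The scene shows the chute amid the bench, the rack near (272,207), the yellow plate along (310,180)-(280,240). The top view shows the same: the plate at (268,183-268), the rack at (297,230), and the travel pointing up in the image with a small tilt. The tools are clear of the chute. Next I'll fit the chute pose.

```bash
cat > fit.py <<'E'
from h import *
from scipy.optimize import least_squares
P={"chute":(0,0,0),"plate_end":(-.170,.069,.117),"blade_top":(0,0,.061),"bay":(.075,0,.045)}
def w(c,p):
    C,S=np.cos(c[2]),np.sin(c[2]); return np.array([c[0]+C*p[0]-S*p[1],c[1]+S*p[0]+C*p[1],p[2]])
def fit():
    fr=[bot.grab_frame(c) for c in("scene","top")]
    obs=[];
    for f in fr:
        for l in list(P)+["rack"]:
            r=bot.spot_point(f,l)
            if r and r[0]["conf"]>.5: obs.append((f,l,r[0]["position"]))
    def q(c,l): return w(c,(c[3],0,.045) if l=="rack" else P[l])
    fun=lambda c:np.concatenate([proj(f,q(c,l))-p for f,l,p in obs])
    r=least_squares(fun,[.604,-.038,.05,-.08],loss="soft_l1",x_scale=[.01,.01,.1,.01])
    return fr,r.x,fun(r.x)
E
python3 - <<'E'
from fit import *
fr,c,e=fit(); print(np.round(c,4),np.round(e.reshape(-1,2),1).tolist())
G=[]
for f in fr:
    im=cv2.resize(f["pixels"][:,:,::-1].copy(),None,fx=4,fy=4,interpolation=cv2.INTER_CUBIC)
    def L(a,b,col):
        p,q=[tuple(int(round(v*4+1.5)) for v in proj(f,w(c,t))) for t in(a,b)]; cv2.line(im,p,q,col,1)
    for y in(-.045,.045): L((-.19,y,.055),(.141,y,.055),(255,0,255))
    for y in(.052,.086): L((-.17,y,.117),(.049,y,.072),(0,0,255))
    for x in(c[3]-.04,c[3]+.04): L((x,-.039,.08),(x,.039,.08),(255,255,0))
    L((.141,-.042,.08),(.141,.042,.08),(0,0,255)); L((-.19,-.042,.045),(-.19,.042,.045),(0,0,255))
    u=(proj(f,w(c,(-.03,.02,.05)))*4).astype(int); G.append(im[u[1]-300:u[1]+300,u[0]-200:u[0]+200])
cv2.imwrite("pics/ov.png",np.hstack(G))
E
```

```text
[ 0.6031 -0.0428  0.0659 -0.0817] [[0.6, -0.8], [0.3, 0.7], [-1.8, 3.9], [1.9, -0.2], [-0.1, 1.4], [-1.7, -0.9], [1.6, 0.5], [2.3, 2.3], [3.2, -2.2], [-2.7, 0.8]]
```

View pics/ov.png

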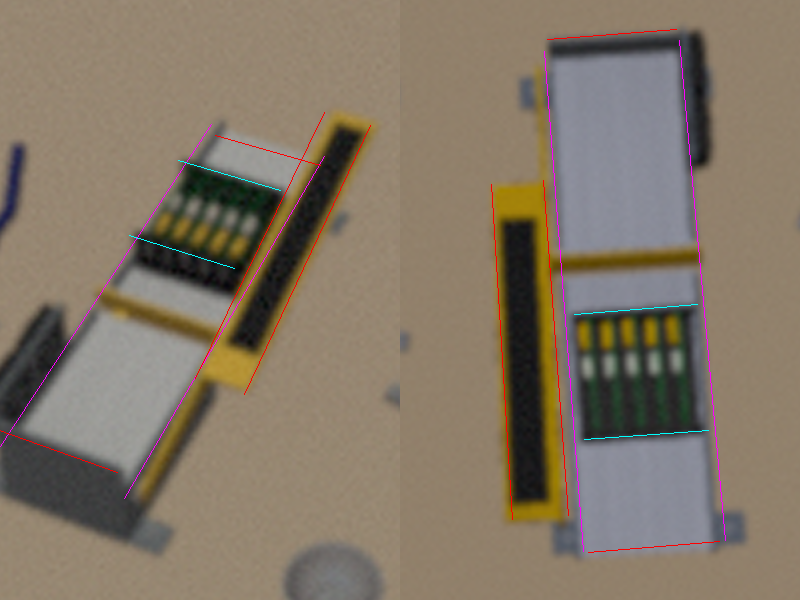

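The overlay fits to a few mm. In the top view the true yaw is a little smaller, about 0.045. The rack front is at chute x ≈ -0.042, and the plate's free end is at the lower left, near (535,515). Now I'll move above the start of the chute.

Call:
carry_out --rows '[[[0.012,-0.013,0,1],[0.036,-0.038,0,2.5],[0.06,-0.063,0,4],[0.084,-0.088,0,5.5],[0.108,-0.113,0,7],[0.132,-0.138,0,8.5],[0.156,-0.163,0,10],[0.18,-0.188,0,11.5],[0.204,-0.213,0,13],[0.228,-0.238,0,14.5],[0.252,-0.263,0,16],[0.27,-0.285,0,17.5]]]' --grip 0.055

```text
clock: 2.2
position: [0.379, -0.2112, 0.2315]
tool_rot: [3.142, -0.001, 0.08]
force: [0.6, -0.6, -0.5]
grip_width: 0.0551
finger_force: 0.0
```

Call:
carry_out --rows '[[[0.012,-0.024,0.005,0.5],[0.025,-0.05,0.01,1],[0.04,-0.08,0.015,1.5],[0.055,-0.11,0.02,2],[0.068,-0.138,0.025,2],[0.08,-0.165,0.03,2],[0.09,-0.185,0.03,2],[0.0935,-0.193,0.03,2],[0.0935,-0.193,0.03,2]]]'

```text
clock: 2.95
position: [0.4564, -0.0116, 0.2013]
tool_rot: [-3.141, -0.0, 0.048]
force: [-0.4, -0.6, 0.5]
grip_width: 0.0552
finger_force: 0.0
```

```bash
python3 - <<'E'
from h import *
f=bot.grab_frame("wrist"); save(f,"wr")
print(np.round(f["K"],1).tolist(),np.round(f["pose"],3).tolist())
s=bot.observe(); print(s["position"],s["tool_rot"])
def fe(f,px,z):
    K,T=f["K"],f["pose"]; v=np.array([px[0]-K[0,2],px[1]-K[1,2]]); r=np.hypot(*v); th=r/K[0,0]
    d=T[:3,:3]@np.r_[v/r*np.sin(th),np.cos(th)]; o=T[:3,3]; return o+d*(z-o[2])/d[2]
for l,z in [("plate_end",.117),("blade_top",.061),("rack",.045),("chute",0),("bay",.045)]:
    for r in bot.spot_point(f,l)[:1]: print(l,np.round(r["position"],1),round(r["conf"],2),np.round(fe(f,r["position"],z),4))
f=bot.grab_frame("top"); save(f,"top1")
E
```

```text
[[325.2, 0.0, 283.0], [0.0, 325.2, 202.1], [0.0, 0.0, 1.0]] [[0.05, -0.963, -0.263, 0.524], [-0.999, -0.048, -0.012, -0.008], [-0.001, 0.264, -0.965, 0.343], [0.0, 0.0, 0.0, 1.0]]
[ 0.45584544 -0.01321391  0.20129991] [3.14158734e+00 6.72402297e-05 4.68301059e-02]
plate_end [238.6 246. ] 0.61 [0.4257 0.0208 0.117 ]
blade_top [462.7 101.7] 0.7 [ 0.5538 -0.1772  0.061 ]
rack [327.2 120.2] 0.66 [ 0.5216 -0.0484  0.045 ]
chute [318.   46.6] 0.9 [ 0.5996 -0.0406 -0.    ]
```

View pics/wr.png

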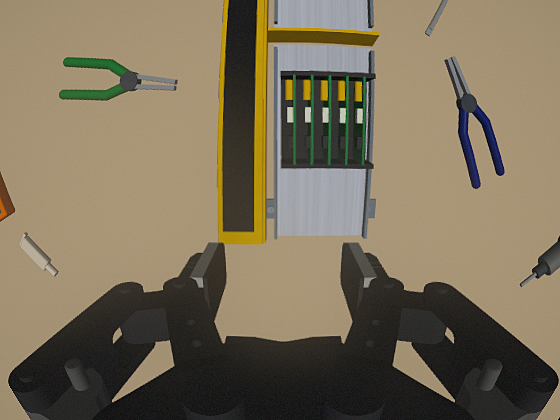

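The wrist view shows the plate's free end at (218-266,242), the guide ends at (276,238) and (367,237), the rack rear edge at (281-373,167), and the blade top at (268,36)-(379,40). I'll convert these to world coordinates.

```bash
cat >> h.py <<'E'
def fe(f,px,z):
    K,T=f["K"],f["pose"]; v=np.array([px[0]-K[0,2],px[1]-K[1,2]]); r=np.hypot(*v); th=r/K[0,0]
    d=T[:3,:3]@np.r_[v/r*np.sin(th),np.cos(th)]; o=T[:3,3]; return o+d*(z-o[2])/d[2]
E
python3 - <<'E'
from h import *
f=bot.grab_frame("wrist")
for n,p,z in [("gL near",(276,238),.055),("gR near",(367,237),.055),("gL far",(274.5,47),.055),("gR far",(374,52),.055),
 ("plL",(218,242),.117),("plR",(266,242),.117),("plL far",(226,0),.076),("rackRL",(281,167),.08),("rackRR",(373,166),.08),("rackFL",(281,73),.08),("blL",(268,38),.061),("blR",(379,43),.061)]:
    print(n,np.round(fe(f,p,z),4))
E
```

```text
gL near [ 0.4084 -0.0096  0.055 ]
gR near [ 0.4127 -0.0979  0.055 ]
gL far [ 0.584  -0.0009  0.055 ]
gR far [ 0.5869 -0.0897  0.055 ]
plL [0.4274 0.0341 0.117 ]
plR [ 0.4295 -0.0026  0.117 ]
plL far [0.6214 0.0407 0.076 ]
rackRL [ 0.4807 -0.0114  0.08  ]
rackRR [ 0.4858 -0.0884  0.08  ]
rackFL [ 0.5572 -0.008   0.08  ]
blL [0.5908 0.0048 0.061 ]
blR [ 0.5946 -0.0924  0.061 ]
```

Call:
carry_out --rows '[[[-0.001,0.002,0.015,0],[-0.002,0.004,0.035,0],[-0.002,0.004,0.055,0],[-0.002,0.004,0.07,0],[-0.002,0.004,0.08,0],[-0.002,0.004,0.088,0],[-0.002,0.004,0.096,0],[-0.002,0.004,0.104,0],[-0.002,0.004,0.112,0],[-0.002,0.004,0.12,0],[-0.002,0.004,0.128,0],[-0.002,0.004,0.132,0]]]'

```text
clock: 4.35
position: [0.4536, -0.0177, 0.0683]
tool_rot: [3.142, 0.001, 0.045]
force: [-2.2, -0.6, 2.6]
grip_width: 0.0554
finger_force: 1.3
```

```bash
python3 - <<'E'
from h import *
s=bot.observe(); print({k:np.round(s[k],4) for k in("clock","position","tool_rot","force","moment","grip_width")})
f=bot.grab_frame("wrist"); a=f["pixels"][0:280,130:430,::-1]
g=bot.grab_frame("scene"); b=g["pixels"][120:300,180:373,::-1]
cv2.imwrite("pics/p1.png",np.hstack([cv2.resize(a,(400,373)),cv2.resize(b,(400,373),interpolation=cv2.INTER_CUBIC)]))
E
```

```text
{'clock': np.float64(4.35), 'position': array([ 0.4536, -0.0177,  0.0683]), 'tool_rot': array([3.1416e+00, 9.0000e-04, 4.5500e-02]), 'force': array([-2.2403, -0.6061,  2.6152]), 'moment': array([0.0618, 0.4245, 0.095 ]), 'grip_width': np.float64(0.0554)}
```

View pics/p1.png

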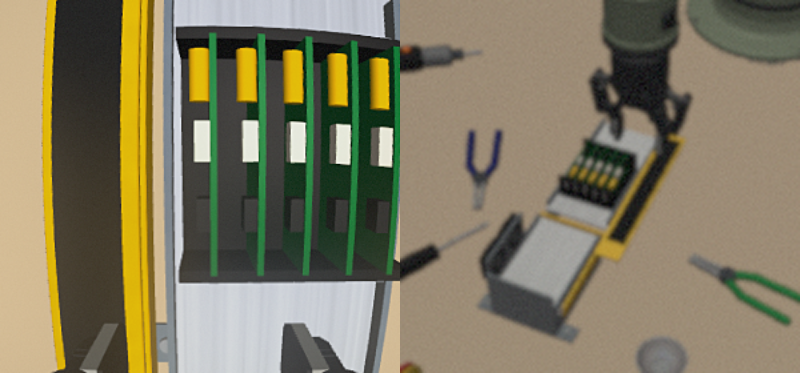

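The left finger is on the plate, which is partly down. The right finger is inside the chute behind the rack, with a clear gap. I'll keep pressing and feel for the stop.

Call:
carry_out --rows '[[[0,0,0.003,0],[0,0,0.006,0],[0,0,0.009,0],[0,0,0.012,0],[0,0,0.012,0]]]'

```text
clock: 4.87
position: [0.454, -0.0176, 0.0569]
tool_rot: [-3.142, 0.0, 0.045]
force: [-0.7, -0.3, 3.2]
grip_width: 0.055
finger_force: 1.4
```

Call:
carry_out --rows '[[[0,0,0.001,0],[0,0,0.002,0],[0,0,0.003,0],[0,0,0.003,0]]]'

```text
clock: 5.2
position: [0.454, -0.0176, 0.0542]
tool_rot: [3.142, 0.0, 0.045]
force: [-2.0, -0.0, 3.6]
grip_width: 0.055
finger_force: 1.4
```

Call:
carry_out --rows '[[[0,0,0.001,0],[0,0,0.002,0],[0,0,0.003,0],[0,0,0.003,0]]]'

```text
clock: 5.53
position: [0.454, -0.0176, 0.0514]
tool_rot: [3.142, -0.0, 0.045]
force: [-4.7, -0.2, 15.5]
grip_width: 0.0551
finger_force: 8.1
```

The stop is felt at TCP z ≈ 0.052. I'll ease off slightly and push.

Call:
carry_out --rows '[[[0.004,0,-0.0007,0],[0.008,0,-0.0007,0],[0.012,0,-0.0007,0],[0.015,0,-0.0007,0],[0.018,0,-0.0007,0],[0.022,0,-0.0007,0],[0.026,0,-0.0007,0],[0.03,0,-0.0007,0],[0.034,0,-0.0007,0],[0.037,0,-0.0007,0],[0.039,0,-0.0007,0],[0.04,0,-0.0007,0]]]'

```text
clock: 6.53
position: [0.493, -0.016, 0.052]
tool_rot: [3.141, 0.002, 0.046]
force: [-9.3, -0.6, 15.4]
grip_width: 0.0553
finger_force: 8.3
```

```bash
python3 - <<'E'
from h import *
s=bot.observe(); print({k:np.round(s[k],4) for k in("clock","position","tool_rot","force","moment","grip_width")})
f=bot.grab_frame("wrist"); a=f["pixels"][0:280,130:430,::-1]
g=bot.grab_frame("scene"); b=g["pixels"][120:300,180:373,::-1]
cv2.imwrite("pics/p2.png",np.hstack([cv2.resize(a,(400,373)),cv2.resize(b,(400,373),interpolation=cv2.INTER_CUBIC)]))
E
```

```text
{'clock': np.float64(6.5333), 'position': array([ 0.493, -0.016,  0.052]), 'tool_rot': array([3.1413e+00, 2.0000e-03, 4.5500e-02]), 'force': array([-9.2843, -0.5867, 15.4478]), 'moment': array([0.3883, 2.0836, 0.1928]), 'grip_width': np.float64(0.0553)}
```

View pics/p2.png

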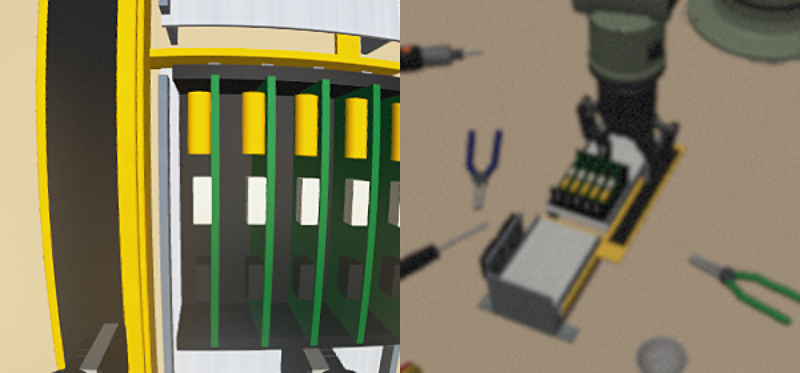

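The plate is flat, the blade lies in its slot below the floor, and the finger is at the rack's rear face. I'll keep pushing.

Call:
carry_out --rows '[[[0.004,0,0,0],[0.009,0,0,0],[0.015,0,0,0],[0.021,0,0,0],[0.027,0,0,0],[0.033,0,0,0],[0.039,0,0,0],[0.045,0,0,0],[0.051,0,0,0],[0.057,0,0,0],[0.062,0,0,0],[0.066,0,0,0]]]'

```text
clock: 7.63
position: [0.5589, -0.0129, 0.0522]
tool_rot: [3.141, 0.002, 0.046]
force: [-11.2, -0.7, 20.6]
grip_width: 0.0549
finger_force: 11.4
```

Call:
carry_out --rows '[[[0.005,0,-0.0003,0],[0.011,0,-0.0003,0],[0.017,0,-0.0003,0],[0.023,0,-0.0003,0],[0.029,0,-0.0003,0],[0.035,0,-0.0003,0],[0.041,0,-0.0003,0],[0.046,0,-0.0003,0],[0.051,0,-0.0003,0],[0.055,0,-0.0003,0],[0.057,0,-0.0003,0],[0.058,0,-0.0003,0]]]'

```text
clock: 8.63
position: [0.6168, -0.0103, 0.0526]
tool_rot: [3.141, 0.002, 0.045]
force: [-16.9, 0.1, 23.4]
grip_width: 0.055
finger_force: 12.1
```

```bash
python3 - <<'E'
from fit import *
s=bot.observe(); print({k:np.round(s[k],4) for k in("clock","position","tool_rot","force","moment","grip_width")})
c=(.598,-.0446,.048)
f=bot.grab_frame("wrist"); a=f["pixels"][0:280,130:430,::-1]
for r in bot.spot_point(f,"rack")[:1]: print(r, fe(f,r["position"],.045))
g=bot.grab_frame("scene"); b=g["pixels"][120:300,180:373,::-1]
for r in bot.spot_point(g,"rack")[:1]: print(r, atz(g,r["position"],.045))
print("bay",w(c,(.075,0,.045)))
cv2.imwrite("pics/p3.png",np.hstack([cv2.resize(a,(400,373)),cv2.resize(b,(400,373),interpolation=cv2.INTER_CUBIC)]))
E
```

```text
{'clock': np.float64(8.6333), 'position': array([ 0.6168, -0.0103,  0.0526]), 'tool_rot': array([3.1413e+00, 2.3000e-03, 4.5500e-02]), 'force': array([-16.9417,   0.0529,  23.3545]), 'moment': array([0.4771, 3.7943, 0.407 ]), 'grip_width': np.float64(0.055)}
{'position': [350.6, 148.8], 'conf': 0.88} [ 0.670531   -0.03906765  0.045     ]
{'position': [247.2, 244.7], 'conf': 0.93} [ 0.66933169 -0.04946164  0.045     ]
bay [ 0.67291362 -0.04100138  0.045     ]
```

View pics/p3.png

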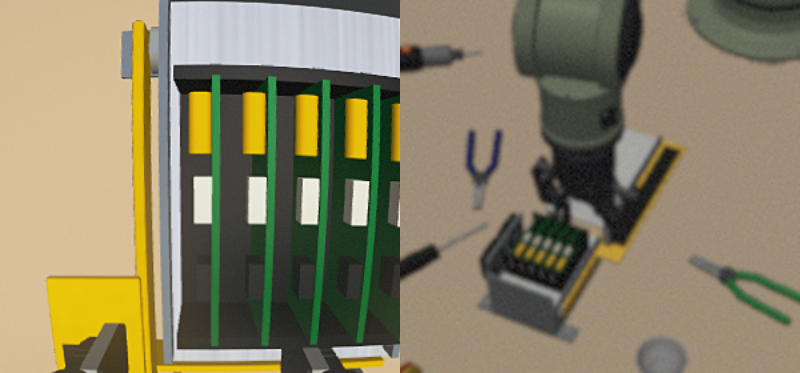

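The rack is in the bay, about 3 mm short of the middle. I'll push the last bit, back off 3 mm from the rack's face while still pressing, then rise straight up.

Call:
carry_out --rows '[[[0.001,0,0,0],[0.002,0,0,0],[0.003,0,0,0],[0.003,0,0,0],[0.001,0,0,0],[-0.001,0,0,0],[-0.001,0,0,0],[-0.001,0,-0.003,0],[-0.001,0,-0.008,0],[-0.001,0,-0.014,0],[-0.001,0,-0.02,0],[-0.001,0,-0.026,0]]]'

```text
clock: 9.83
position: [0.6168, -0.0102, 0.0789]
tool_rot: [-3.142, 0.0, 0.045]
force: [0.5, 0.4, -0.0]
grip_width: 0.0548
finger_force: 0.0
```

Call:
carry_out --rows '[[[0,0,-0.01,0],[0,0,-0.03,0],[0,0,-0.055,0],[0,0,-0.08,0],[0,0,-0.105,0],[0,0,-0.12,0],[-0.02,0,-0.13,0],[-0.05,0,-0.135,0],[-0.08,0,-0.135,0],[-0.11,0,-0.135,0],[-0.13,0,-0.135,0],[-0.13,0,-0.135,0]]]'

```text
clock: 10.83
position: [0.4831, -0.0167, 0.2139]
tool_rot: [3.141, 0.002, 0.045]
force: [1.1, -0.2, 0.6]
grip_width: 0.0553
finger_force: 0.0
```

```bash
python3 - <<'E'
from fit import *
s=bot.observe(); print({k:np.round(s[k],4) for k in("clock","position","force","grip_width")})
f=bot.grab_frame("wrist"); a=f["pixels"][0:280,130:430,::-1]
for l,z in(("rack",.045),("plate_end",.117)):
  for r in bot.spot_point(f,l)[:1]: print(l,r, fe(f,r["position"],z))
g=bot.grab_frame("scene"); b=g["pixels"][120:300,180:373,::-1]
for r in bot.spot_point(g,"rack")[:1]: print(r, atz(g,r["position"],.045))
cv2.imwrite("pics/p4.png",np.hstack([cv2.resize(a,(400,373)),cv2.resize(b,(400,373),interpolation=cv2.INTER_CUBIC)]))
E
```

```text
{'clock': np.float64(10.8333), 'position': array([ 0.4831, -0.0167,  0.2139]), 'force': array([ 1.1262, -0.1585,  0.6173]), 'grip_width': np.float64(0.0553)}
plate_end {'position': [233.9, 268.4], 'conf': 0.96} [0.42629759 0.02139129 0.117     ]
{'position': [249.9, 242.6], 'conf': 0.84} [ 0.65998456 -0.04671738  0.045     ]
```

View pics/p4.png

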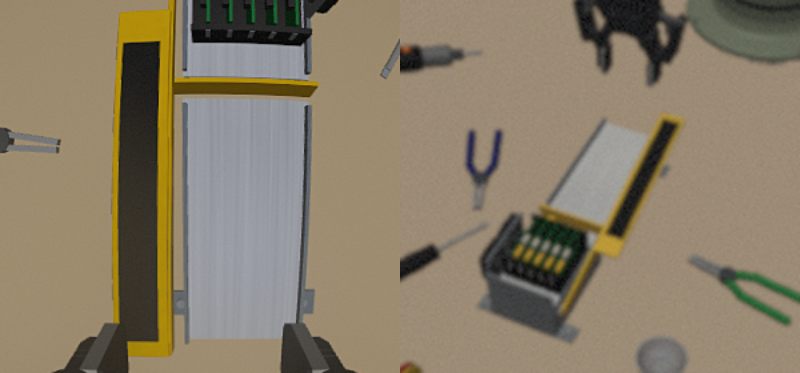

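The gate is back up behind the rack, which sits in the bay with a clear gap to the blade. The tools haven't moved and the gripper is free. I'll hand it in.

```bash
python3 -c "
from workcell import bot
print(bot.job_done())"
```

```text
the job is handed in; nothing more can be done
None
```

The rack is in the bay within about 1 cm of its middle, the gate came back up behind it with a clear gap, and the job is handed in after about 11 s of robot time; no verdict was returned.

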